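# Probe a blind post socket and fit the post that matches its depth

### The arm

A 6-joint arm with a two-finger parallel gripper is mounted at the origin on a cart in front of the work surface, level with it; the furniture and walls round the work are solid. World frame = base frame: x ahead of the robot, y to its left, z up, the work surface at z = 0. Lengths are in m, angles in rad, forces in N, time in s.
With the tool pointing down it reaches from about 0.35 to 0.725 m from the base axis. Payload 4.3 kg.
Tool frame: the origin (TCP) lies on the mounting face of the last link; the fingertips stand 173 mm ahead of it and the grasp point (between the pads) lies 155 mm ahead of it; z points along the fingers, y is the line along which they close (so a half turn about z gives the same grasp; the last joint's range is limited). The gripper opens to 85 mm and grips with 20 to 120 N. Pads are 22 mm wide; open, the fingers measure 114 mm over their backs; the gripper's body (76 mm by 85 mm) begins 54 mm behind the grasp point. The pads swing forward as they close: fully open they stand 13 mm farther back than shut.
Start: joints at [1.186, 0.377, 0.081, 1.274, 0, 1.46], TCP at [0.156, 0.553, 0.405] pointing down, gripper open.
Joint ranges: [-2.72, 2.72], [-0.84, 1.66], [-1.02, 1.22], [-1.77, 2.12], [-1.37, 1.28], [-3.14, 3.14]. Speed limits (rad/s): [2.57, 2.57, 3.14, 3.14, 3.14, 3.14].

### API

Orientations are given as a rotation vector (axis times angle).
In Python, from rig import ctrl, ik, optics, workorder gives the robot as it stands. The module is installed in compiled form; this text tells all that it offers. Calls block until the motion is done:
- ctrl.move_pose(position, orientation): joint-space move of the TCP to a pose.
- ctrl.move_l(position, frame=None, speed=0.15, max_force=None): straight line of the TCP; frame=None keeps the orientation; speed is the mean speed in m/s. With max_force (N) it stops when the force on the tool has changed by that much, and returns True; else False.
- ctrl.movej(angles): joint-space move.
- ctrl.set_gripper(opening): finger opening in m; the grip force is fixed at half the most; returns when the fingers have stopped.
- ctrl.sleep(seconds).
- ik(position, orientation): joint angles nearest the present ones, or None.
- ctrl.state(): the state.
- optics.camera(name): name is "scene" or "top"; returns a dict with "img" (420x560x3 uint8, blue, green, red), "vfov" (degrees; the focal length in pixels is half the picture's height over the tangent of half this angle, whatever the lens; pixels are square), "cx", "cy" (the principal point, pixels), "R" (3x3) and "t" (3): a world point X has camera coordinates R X + t. Camera axes: x right, y down, z forward; pixel columns grow to the right and rows downward; lengths in m; the calibration is good to about 2 mm. A picture is of the moment at which its call begins. There is no depth.
A pose or a line that the arm cannot do raises ctrl.Unreachable and nothing moves.
- workorder.sign_off(): hands the job in; it is judged then, once.
The state is a dict: "time": time; "q": joint angles; "joint_velocities": joint speeds; "effort": joint torques, N m; "tcp_pos": TCP position; "orientation": TCP orientation; "ft_force": force on the tool from outside, world axes, zero at the start; "wrist_torque": the same for the moment, N m; "finger_gap": finger opening in m; "finger_force": force on a finger pad.
Only numpy, scipy, OpenCV 4.12 (cv2) and the standard library are available. Lean on these libraries where they do the work, as an engineer would, in place of code of your own. Each camera call takes 0.05 s, during which the arm holds its last target. There are 200 camera calls.

### The job

Take the orange-handled depth rod out of its rack, feel gently for the bottom of the hole in the aluminium block with its nose (rest on the bottom for a moment), and stand the rod back in its own socket. Then take the one post whose shank below the black ring is as long as the hole is deep, lower it into the hole until it stands gently on the bottom with its ring level with the top of the block, and only then let go. Do not try any other post in the hole; leave the others standing in the rack and the neighbouring objects where they are.

Things in the scene. Friction and masses are not known exactly. Their poses are not given: they have to be found in the camera images.
- bore_mouth (a point): Centre of the mouth of the blind hole, on the top face of the fixed aluminium block (60 x 100 mm in plan, 56 mm high, long side along its y, thin blue stripe on its front). The hole is vertical, round, 16 mm diameter with a 1.5 mm chamfer; its flat rigid bottom lies 22, 30 or 38 mm below this point, which of them differs from start to start and can only be felt. z up.
- rod_socket (a point): Centre of the mouth of the depth rod's socket: a vertical hole of 13 mm diameter, 34 mm deep, in the tall black end (46 x 44 mm, 40 mm high) of the fixed rack. The rack's axes: the row of holes runs along y; the three post holes (16 mm diameter, 22 mm deep, in a grey part 46 mm wide and 28 mm high) lie 48, 93 and 138 mm from this point along -y. x is across the row, z up.
- rod_handle (a point): Middle of the depth rod's orange handle with black rings: 16 mm diameter, 42 mm long, upright; z along the rod from nose to handle. This point is 89 mm above the tip of the nose and 21 mm below the rod's top. Below the handle is a steel shank, 10 mm diameter, ending in a nose of 6 mm diameter and 8 mm length. About 80 g. Starts in its socket, the nose tip 6 mm above the table.
- rod_nose (a point): Tip of the depth rod's nose (lower end of the rod), 89 mm below the middle of its handle; z along the rod towards the handle.
- post_short_centre (a point): Middle (half-way up) of the short post: an upright round steel bar, 14 mm diameter, 64 mm long, with a blue band at its top end, z along the bar towards the top. A thin black ring marks it: the shank below the ring's lower edge is 22 mm long, the head above it 42 mm; the ring's lower edge is 10 mm below this middle point. The lowest 4 mm are a narrower pilot, 10 mm diameter. Starts standing in one of the three rack holes, its underside 6 mm above the table. About 70 g.
- post_medium_centre (a point): Middle (half-way up) of the medium post: an upright round steel bar, 14 mm diameter, 72 mm long, with a yellow band at its top end, z along the bar towards the top. A thin black ring marks it: the shank below the ring's lower edge is 30 mm long, the head above it 42 mm; the ring's lower edge is 6 mm below this middle point. The lowest 4 mm are a narrower pilot, 10 mm diameter. Starts standing in one of the three rack holes, its underside 6 mm above the table. About 70 g.
- post_long_centre (a point): Middle (half-way up) of the long post: an upright round steel bar, 14 mm diameter, 80 mm long, with a red band at its top end, z along the bar towards the top. A thin black ring marks it: the shank below the ring's lower edge is 38 mm long, the head above it 42 mm; the ring's lower edge is 2 mm below this middle point. The lowest 4 mm are a narrower pilot, 10 mm diameter. Starts standing in one of the three rack holes, its underside 6 mm above the table. About 70 g.
- mirror_mount: Bystander: black mirror mount with round white mirror, 32 x 36 x 46 mm, standing loose; origin under its middle.
- gel_box: Bystander: flat grey and black box, 53 x 53 x 18 mm, loose; origin under its middle.
- tape_measure: Bystander: orange and black tape measure, 82 x 104 x 52 mm, loose; origin under its middle.

How it is judged:
By the outcome, as a careful person would: the job done as asked, in the order asked, and still so for the second after the job is handed in, with the robot touching nothing.
It also fails if it takes over 72 s, if anything falls off the work surface, if the arm or the gripper's body presses on something with over 40 N, if the wrist force passes 120 N, or if a joint passes its speed limit or range.

## Working session

There is one attempt and no reset: what is moved stays moved. The work goes in short steps, each a Python script; the robot and the scene stay as the last script left them, time stands still between calls to the robot, and variables do not carry over. Pictures are saved under pics/ and viewed, at most 10 in all, crops included, and the job is handed in when it is done.

```bash
mkdir -p pics
python3 - <<'E'
from rig import ctrl, optics
import cv2, numpy as np
for n in ("scene","top"):
    c=optics.camera(n); cv2.imwrite(f"pics/{n}0.png",c["img"])
    print(n,c["vfov"],c["cx"],c["cy"],np.round(c["R"],3).tolist(),np.round(c["t"],3).tolist(), np.round(-np.array(c["R"]).T@np.array(c["t"]),3))
s=ctrl.state(); print(s["orientation"],s["tcp_pos"],s["finger_gap"],s["time"])
E
```

```text
scene 51.14265381182727 270.34608909208 210.32187855218683 [[0.451, -0.892, -0.001], [-0.437, -0.22, -0.872], [0.778, 0.394, -0.489]] [-0.281, 0.303, 0.919] [-0.456 -0.546  0.714]
top 43.72161549305121 285.1101389101845 209.7078854882776 [[0.004, -1.0, -0.013], [-0.987, -0.002, -0.158], [0.158, 0.013, -0.987]] [-0.024, 0.527, 1.432] [ 0.294 -0.042  1.497]
[-4.30277896e-01 -3.11149961e+00  2.82122131e-03] [0.15593072 0.55317756 0.40384109] 0.08511334706737902 0.1
```

View pics/scene0.png

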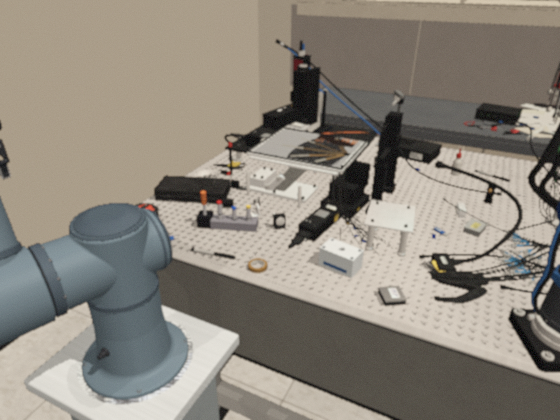

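View pics/top0.png

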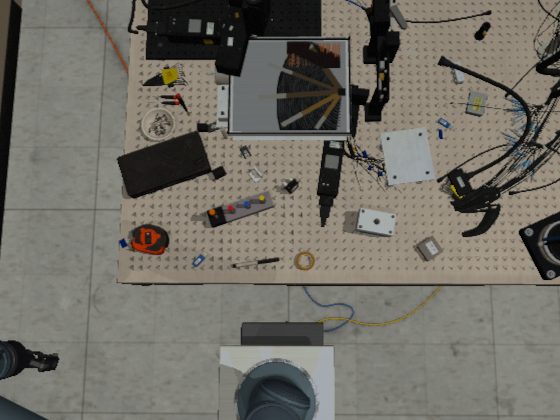

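Scene view: the rack is at about (228,215), with the orange rod at (204,198) and the block at (342,257). Top view: orange rod (213,212), red (231,209), blue (247,204), yellow (262,198), block (376,221). Next I'll enlarge both areas.

Run:
```python
import cv2, numpy as np
t=cv2.imread("pics/top0.png"); s=cv2.imread("pics/scene0.png")
def z(im,x,y,w,h,k): return cv2.resize(im[y:y+h,x:x+w],None,fx=k,fy=k,interpolation=cv2.INTER_CUBIC)
a=z(t,200,180,100,50,4); b=z(t,340,195,70,50,4)
c=z(s,190,180,100,60,4); d=z(s,310,230,70,60,4)
o=np.zeros((450,690,3),np.uint8)
o[:200,:400]=a;o[:200,405:685]=b;o[205:445,:400]=c;o[205:445,405:685]=d
cv2.imwrite("pics/z0.png",o)
```

```text
(no output)
```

View pics/z0.png

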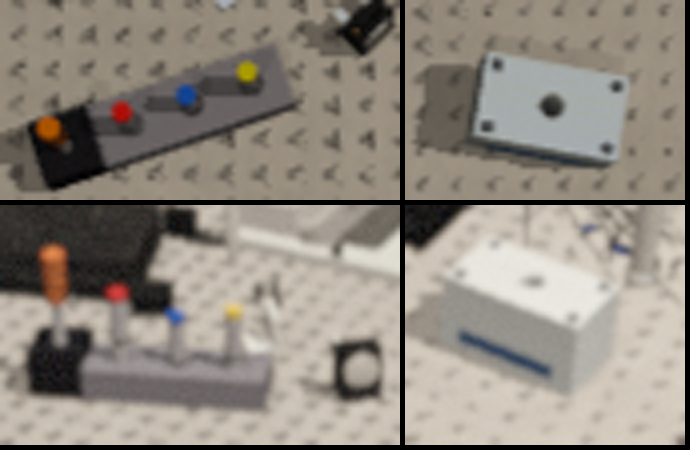

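The crops show the colour order from the rod: red (long), blue (short), yellow (medium). The hole mouth is in the middle of four bolt holes at about (377,221) in the top view.

```bash
cat > h.py <<'E'
import numpy as np, cv2
def ray(c,u,v):
    f=c["img"].shape[0]/2/np.tan(np.radians(c["vfov"])/2)
    R=np.array(c["R"]); d=R.T@np.array([(u-c["cx"])/f,(v-c["cy"])/f,1.]); return -R.T@np.array(c["t"]),d
def on_plane(c,u,v,z):
    o,d=ray(c,u,v); return o+d*(z-o[2])/d[2]
def tri(c1,p1,c2,p2):
    o1,d1=ray(c1,*p1);o2,d2=ray(c2,*p2)
    s=np.linalg.lstsq(np.c_[d1,-d2],o2-o1,rcond=None)[0]
    a,b=o1+d1*s[0],o2+d2*s[1]; return (a+b)/2,np.linalg.norm(a-b)
RNG={"orange":((5,150,90),(15,255,255)),"red":((172,120,70),(4,255,255)),"blue":((105,110,60),(125,255,255)),"yellow":((23,110,90),(35,255,255))}
def blob(img,col,box):
    x,y,w,h=box; hsv=cv2.cvtColor(img[y:y+h,x:x+w],cv2.COLOR_BGR2HSV); lo,hi=RNG[col]
    m=cv2.inRange(hsv,lo,hi) if lo[0]<hi[0] else cv2.inRange(hsv,(0,)+lo[1:],hi)|cv2.inRange(hsv,lo,(179,)+hi[1:])
    n,_,st,ce=cv2.connectedComponentsWithStats(m); i=1+np.argmax(st[1:,4])
    return ce[i]+[x,y],st[i]+[x,y,0,0,0]
def darkc(img,box,thr):
    x,y,w,h=box; g=cv2.cvtColor(img[y:y+h,x:x+w],cv2.COLOR_BGR2GRAY).astype(float)
    k=np.clip(thr-g,0,None); Y,X=np.mgrid[y:y+h,x:x+w]; return np.array([(k*X).sum(),(k*Y).sum()])/k.sum()
E
python3 - <<'E'
from h import *; from rig import optics
T,S=optics.camera("top"),optics.camera("scene"); np.set_printoptions(precision=4,suppress=True)
P={}
for col,z in (("orange",.116),("red",.086),("blue",.070),("yellow",.078)):
    pt,st=blob(T["img"],col,(203,188,70,35)); ps,ss=blob(S["img"],col,(190,180,80,40))
    P[col]=on_plane(T,*pt,z); print(col,pt,st,ps,ss,P[col],on_plane(S,*ps,z),*tri(T,pt,S,ps))
P0=P["yellow"]-P["red"]; print("spacing r-b,r-y",np.linalg.norm((P["blue"]-P["red"])[:2]),np.linalg.norm(P0[:2]), np.linalg.norm((P["red"]-P["orange"])[:2]))
g=cv2.cvtColor(T["img"],cv2.COLOR_BGR2GRAY); print(g[214:229,368:386])
# block top face, top view: bolt heads and hole
for n,(u,v) in {"hole":(376.5,221),"b1":(364,211),"b2":(393.5,216.5),"b3":(391,232),"b4":(361,226.5)}.items():
    r=4 if n=="hole" else 3
    p=darkc(T["img"],(int(round(u))-r,int(round(v))-r,2*r+1,2*r+1),140); print(n,p,on_plane(T,*p,.056))
p=darkc(S["img"],(339,246,10,6),170);print("scene hole",p,on_plane(S,*p,.056))
E
```

```text
orange [211.6897 211.4483] [209 209   6   6  29] [203.2963 195.9259] [200 190   7  14  81] [0.5105 0.1727 0.116 ] [0.483  0.1515 0.116 ] [0.514  0.1752 0.0961] 0.0012677529671967492
red [230.  207.5] [228 205   5   6  26] [218.8929 201.1786] [216 199   7   5  28] [0.5262 0.1274 0.086 ] [0.5226 0.1244 0.086 ] [0.5268 0.1276 0.0832] 0.0004939349616628438
blue [246.087  203.2174] [244 201   5   6  23] [232.75  206.875] [231 206   4   3   8] [0.5409 0.085  0.07  ] [0.5354 0.0839 0.07  ] [0.5409 0.0862 0.0668] 0.0020934394919132444
yellow [261.2  197.52] [259 195   6   6  25] [248.   206.25] [247 206   3   2   4] [0.5555 0.0428 0.078 ] [0.5471 0.0371 0.078 ] [0.5568 0.043  0.0718] 0.0004544912451659517
spacing r-b,r-y 0.04491737411095747 0.08955941320628043 0.04787764638670644
[[169 170 169 170 169 170 170 170 170 171 170 170 169 170 169 169 170 169]
 [170 169 170 170 170 169 169 169 170 170 170 169 170 169 169 169 169 170]
 [169 169 170 170 170 170 170 170 170 170 170 170 170 169 170 169 169 169]
 [170 169 169 170 169 170 170 169 169 169 170 170 170 170 170 169 169 170]
 [170 170 169 170
[... 412 characters left out ...]
170 169 169 168 169]
 [170 170 170 170 170 168 161 138 112 122 147 165 170 170 169 171 170 169]
 [169 170 169 170 170 169 169 166 162 163 166 170 169 170 170 169 170 170]
 [169 170 170 169 170 171 170 170 170 170 171 171 170 169 169 170 169 169]
 [170 170 171 170 169 170 170 170 171 170 170 170 169 169 170 170 170 170]
 [170 170 169 170 170 169 170 170 169 170 170 170 171 170 169 170 170 170]]
hole [376.1893 221.2339] [ 0.4932 -0.2755  0.056 ]
b1 [362.6307 210.6562] [ 0.5228 -0.2386  0.056 ]
b2 [393.2217 215.7421] [ 0.5086 -0.3231  0.056 ]
b3 [389.7627 232.9902] [ 0.4605 -0.3121  0.056 ]
b4 [359.7208 226.7427] [ 0.4777 -0.2297  0.056 ]
scene hole [342.0833 249.    ] [ 0.4887 -0.2806  0.056 ]
```

The measurements hold up: post spacing is 44.9 and 89.6 mm (given: 45 and 90) and rod to red is 47.9 mm (given: 48). The hole centre is within 1 mm of the bolt centroid. Next I'll grasp the rod.

```bash
cat >> h.py <<'E'
from scipy.spatial.transform import Rotation
U=np.array([.327,-.945]); U/=np.linalg.norm(U)      # rack -y
ROD=np.array([.5105,.1728]); HOLE=np.array([.4930,-.2757])
yt=np.array([-U[1],U[0],0]); 
def ori(s):
    y=s*yt; z=np.array([0,0,-1.]); return Rotation.from_matrix(np.c_[np.cross(y,z),y,z]).as_rotvec()
E
python3 - <<'E'
from h import *; from rig import ctrl, ik, optics
for s in (1,-1): print(s,ik([*ROD,.40],ori(s)),ik([*HOLE,.40],ori(s)))
s=1 if ik([*HOLE,.40],ori(1)) is not None else -1
qs={k:ik([*ROD,.40],ori(k)) for k in (1,-1)}
s=min((k for k in qs if qs[k] is not None and ik([*HOLE,.40],ori(k)) is not None),key=lambda k:abs(qs[k][5]))
open("sgn","w").write(str(s)); print("use",s)
ctrl.set_gripper(.05)
ctrl.move_pose([*ROD,.38],ori(s)); print(ctrl.state()["time"])
ctrl.move_l([*ROD,.29],speed=.12)
c=optics.camera("scene"); cv2.imwrite("pics/a.png",cv2.resize(c["img"][110:260,130:330],None,fx=4,fy=4,interpolation=cv2.INTER_CUBIC))
st=ctrl.state(); print(st["time"],st["tcp_pos"],st["ft_force"],st["finger_gap"])
E
```

```text
1 [ 2.08664144e-01  3.04644958e-01 -3.51136503e-02  1.23103772e+00
 -4.44089210e-16  1.44632521e+00] [-0.6222017   0.35746544  0.0398157   1.25314659  0.          0.61545937]
-1 [ 2.08664144e-01  3.04644958e-01 -3.51136503e-02  1.23103772e+00
 -4.44089210e-16 -1.69526745e+00] [-6.22201699e-01  3.57465438e-01  3.98157033e-02  1.25314659e+00
 -4.44089210e-16 -2.52613329e+00]
use 1
2.525
3.475 [0.51097322 0.17301207 0.29096938] [-0.22962891  0.27670123  0.81572658] 0.05020640106810306
```

View pics/a.png

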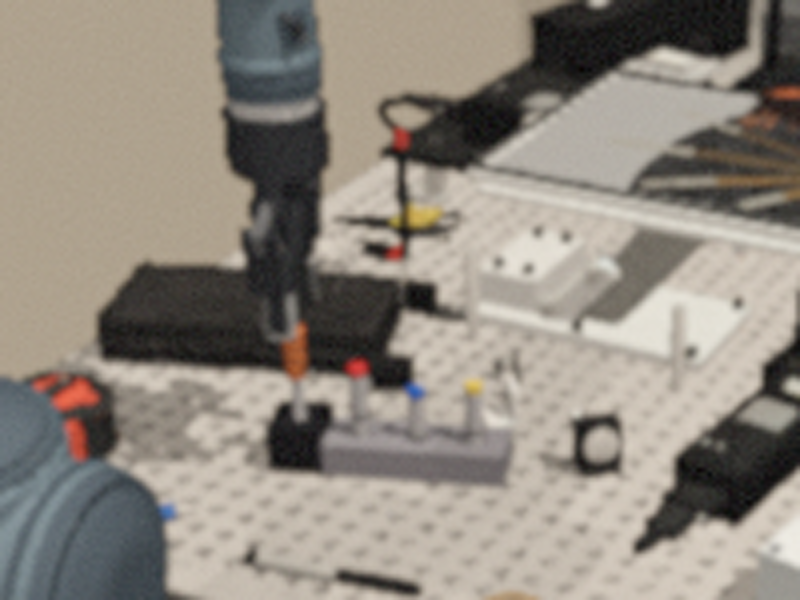

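The fingers straddle the orange handle: rod at crop (296,350), rack intact. Closing, lifting and feeling next.

Run:
```python
from h import *; from rig import ctrl, ik, optics
np.set_printoptions(precision=4,suppress=True)
def pr(m): s=ctrl.state(); print(m,round(s["time"],2),s["tcp_pos"],s["ft_force"],round(s["finger_gap"],4),s["finger_force"]); return s
ctrl.move_l([*ROD,.25],speed=.1); pr("down")
ctrl.set_gripper(0); s=pr("grip")
g=s["tcp_pos"][2]-.006; np.save("grip.npy",s["tcp_pos"])
ctrl.move_l([*ROD,.25+.12],speed=.15); pr("lift")
ctrl.move_l([*HOLE,.25+.12],speed=.25); pr("over")
ctrl.move_l([*HOLE,g+.066],speed=.15); ctrl.sleep(.2); pr("near")
c=optics.camera("scene"); cv2.imwrite("pics/b.png",cv2.resize(c["img"][140:290,250:450],None,fx=4,fy=4,interpolation=cv2.INTER_CUBIC))
```

```text
down 4.03 [0.5106 0.1728 0.2503] [ 0.0148 -1.4813  0.4093] 0.0501 0.0
grip 4.43 [0.5107 0.1729 0.2509] [-1.426  -0.0996  5.0792] 0.0143 58.25656592845917
lift 5.38 [0.5101 0.1727 0.3689] [ 0.089  -0.4384 -2.8644] 0.0145 58.31393122673035
over 7.33 [ 0.4931 -0.2747  0.37  ] [ 0.7481 -0.4341 -0.89  ] 0.0147 58.32691133022308
near 8.07 [ 0.4936 -0.276   0.3123] [-0.5697 -0.6524 -1.1881] 0.0149 58.31314980983734
```

View pics/b.png

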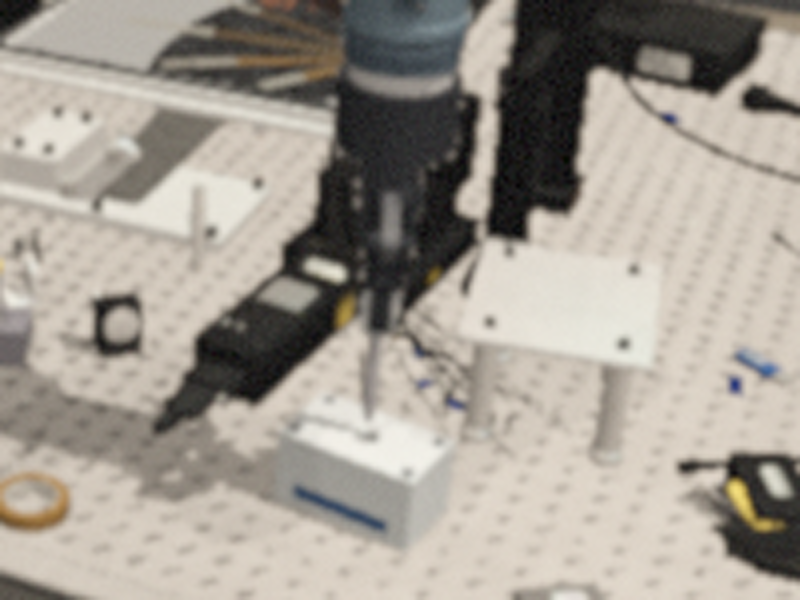

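The nose tip is at crop (369,418), just above the hole at (371,435). The shank looks slightly slanted, so I'll compare it with the projected vertical.

Run:
```python
from h import *; from rig import ctrl, optics
c=optics.camera("scene"); s=ctrl.state(); f=210/np.tan(np.radians(c["vfov"])/2)
def proj(X): p=np.array(c["R"])@X+np.array(c["t"]); return (np.array([c["cx"],c["cy"]])+f*p[:2]/p[2]-[250,140])*4
x,y,_=s["tcp_pos"]
for z in (.155,.134,.1,.066,.056): print(z,proj(np.array([x,y,z])))
print(Rotation.from_rotvec(s["orientation"]).as_matrix()[:,2])
for d in ((.005,0),(0,.005)): print(d,proj(np.array([x+d[0],y+d[1],.066])))
cr=c["img"][215:250,330:355]; cv2.imwrite("pics/c.png",cv2.resize(cr,None,fx=16,fy=16,interpolation=cv2.INTER_CUBIC))
```

```text
0.155 [376.02696058 301.68451094]
0.134 [373.37775814 329.9809476 ]
0.1 [369.1893947  374.71734018]
0.066 [365.1210098  418.17222817]
0.056 [363.94651217 430.71717264]
[ 0.00158566 -0.00108706 -0.99999815]
(0.005, 0) [367.5730237  414.42408385]
(0, 0.005) [357.91149151 416.28033774]
```

View pics/c.png

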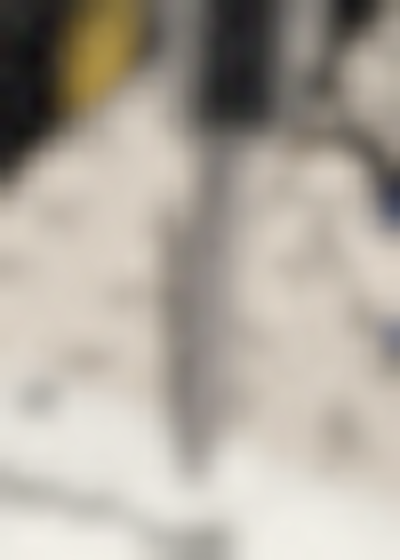

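A vertical rod projects with the same slant, so the rod is upright. Its lateral offset at the hole is a few mm at most, which the 6 mm nose tolerates. Feeling now.

Run:
```python
from h import *; from rig import ctrl
np.set_printoptions(precision=4,suppress=True)
def pr(m): s=ctrl.state(); print(m,round(s["time"],2),s["tcp_pos"],s["ft_force"],round(s["finger_gap"],4)); return s
g=np.load("grip.npy")[2]-.006
hit=ctrl.move_l([*HOLE,g+.056-.041],speed=.02,max_force=3); s=pr(hit)
print("depth mm",(.056-(s["tcp_pos"][2]-g))*1000)
ctrl.sleep(.6); pr("rest")
```

```text
True 9.95 [ 0.493  -0.2757  0.2709] [0.6417 0.2864 4.7081] 0.0147
depth mm 30.017106092803676
rest 10.55 [ 0.493  -0.2757  0.2708] [ 0.3815 -0.169   6.1272] 0.0145
```

Depth is 30 mm, which means the medium (yellow) post. While still inside, a gentle wall touch will centre the hole.

Run:
```python
from h import *; from rig import ctrl
np.set_printoptions(precision=4,suppress=True)
z=ctrl.state()["tcp_pos"][2]+.004
ctrl.move_l([*HOLE,z],speed=.02); C=HOLE.copy(); ctrl.sleep(.2)
for ax in (yt[:2],U):
    r=[]
    for sg in (1,-1):
        hit=ctrl.move_l([*(C+sg*ax*.005),z],speed=.012,max_force=2.5); s=ctrl.state()
        r.append((s["tcp_pos"][:2]-C)@ax); print(hit,r[-1],s["ft_force"],s["time"])
        ctrl.move_l([*C,z],speed=.03); ctrl.sleep(.15)
    C=C+ax*sum(r)/2; ctrl.move_l([*C,z],speed=.02)
print(C,C-HOLE,ctrl.state()["time"]); np.save("hole.npy",C)
```

```text
True 0.002704858375488669 [ 0.1545 -0.8381 -0.5378] 11.5
True -0.0031198987165658855 [ 1.6808 -0.829  -0.5439] 12.25
False 0.005085249502325197 [-0.2082  0.5561 -0.1331] 13.4833
True -0.0016884163689259565 [ 1.0969 -0.9421  0.5165] 14.25
[ 0.4934 -0.2774] [ 0.0004 -0.0017] 14.9
```

Run:
```python
from h import *; from rig import ctrl, optics
np.set_printoptions(precision=4,suppress=True)
def pr(m): s=ctrl.state(); print(m,round(s["time"],2),s["tcp_pos"],s["ft_force"],round(s["finger_gap"],4)); return s
C=np.load("hole.npy")
ctrl.move_l([*C,.37],speed=.15); ctrl.move_l([*ROD,.37],speed=.25); ctrl.move_l([*ROD,.30],speed=.12); ctrl.sleep(.1)
pr("above"); c=optics.camera("scene"); cv2.imwrite("pics/d.png",cv2.resize(c["img"][170:245,180:280],None,fx=6,fy=6,interpolation=cv2.INTER_CUBIC))
hit=ctrl.move_l([*ROD,.2505],speed=.04,max_force=6); pr(hit)
```

```text
above 18.47 [0.5111 0.1728 0.3011] [-0.2838  0.3254 -1.2705] 0.0149
True 19.73 [0.5106 0.1727 0.2508] [0.44   0.0187 4.8638] 0.0146
```

View pics/d.png

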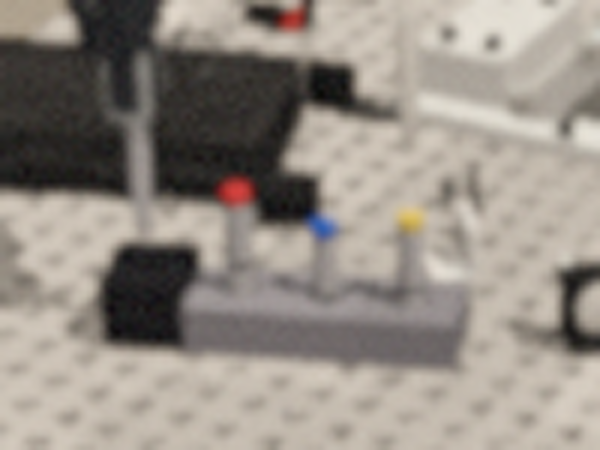

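The crop shows the rod over the black end with the three posts upright in place. It then seated at its original height (z 0.2508). Releasing it and taking the yellow post.

Run:
```python
from h import *; from rig import ctrl, optics
np.set_printoptions(precision=4,suppress=True)
def pr(m): s=ctrl.state(); print(m,round(s["time"],2),s["tcp_pos"],s["ft_force"],round(s["finger_gap"],4)); return s
ctrl.set_gripper(.05); ctrl.move_l([*ROD,.33],speed=.12); pr("released")
T,S=optics.camera("top"),optics.camera("scene")
print(blob(S["img"],"orange",(190,170,80,50)))
P=ROD+.138*U
ctrl.move_l([*P,.33],speed=.2); ctrl.move_l([*P,.218],speed=.12); pr("down")
ctrl.set_gripper(0); s=pr("grip"); np.save("pgrip.npy",s["tcp_pos"])
ctrl.move_l([*P,.33],speed=.12); pr("lift")
C=np.load("hole.npy"); zg=s["tcp_pos"][2]
ctrl.move_l([*C,.33],speed=.25); ctrl.move_l([*C,zg-.006+.062],speed=.15); ctrl.sleep(.2); pr("near")
c=optics.camera("scene"); a=c["img"][170:245,180:280]; b=c["img"][190:265,300:400]
cv2.imwrite("pics/e.png",cv2.resize(np.hstack([a,b]),None,fx=4,fy=4,interpolation=cv2.INTER_CUBIC))
```

```text
released 20.98 [0.5102 0.1727 0.3294] [-0.2755  0.1875 -1.0161] 0.0502
(array([202.8974, 196.141 ]), array([200, 190,   7,  14,  78]))
down 23.0 [0.5561 0.0425 0.2188] [ 0.9546  0.7266 -0.2216] 0.0499
grip 23.43 [0.556  0.0423 0.2187] [-0.9125  0.5844  4.088 ] 0.0121
lift 24.51 [0.5552 0.0424 0.329 ] [ 0.4529 -0.0963 -1.7862] 0.0122
near 26.68 [ 0.494  -0.2776  0.2761] [-1.3304 -0.4392 -0.6925] 0.0123
```

View pics/e.png

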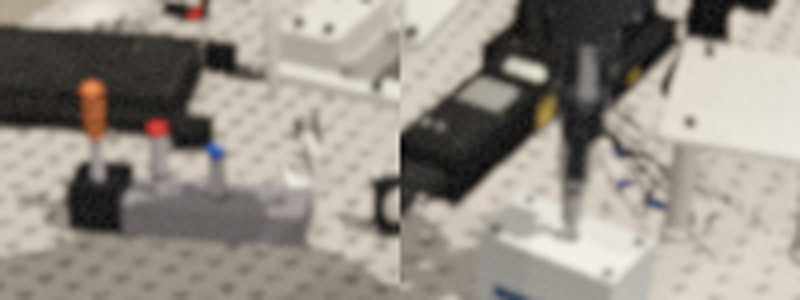

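The rod stands in its socket at (95,110), red and blue are untouched, and the yellow post is over the hole at (572,225). Lowering with a light force limit.

Run:
```python
from h import *; from rig import ctrl
np.set_printoptions(precision=4,suppress=True)
C=np.load("hole.npy"); zg=np.load("pgrip.npy")[2]
hit=ctrl.move_l([*C,zg-.006+.026-.003],speed=.02,max_force=4); s=ctrl.state()
print(hit,s["time"],s["tcp_pos"],s["ft_force"],s["wrist_torque"],s["finger_gap"],"underside depth mm",(.056-(s["tcp_pos"][2]-zg+.006))*1000)
```

```text
True 28.3333 [ 0.4934 -0.2774  0.2387] [-0.0215  0.314   5.0598] [ 0.069   0.0012 -0.0171] 0.012546192378010834 underside depth mm 30.003424735578612
```

It bottomed at 30.0 mm. Releasing and checking.

Run:
```python
from h import *; from rig import ctrl, optics
C=np.load("hole.npy"); z=ctrl.state()["tcp_pos"][2]
ctrl.sleep(.3); ctrl.set_gripper(.05); ctrl.move_l([*C,z+.16],speed=.12); ctrl.sleep(.3)
c=optics.camera("scene"); a=c["img"][170:245,180:280]; b=c["img"][190:265,300:400]
cv2.imwrite("pics/f.png",cv2.resize(np.hstack([a,b]),None,fx=4,fy=4,interpolation=cv2.INTER_CUBIC))
s=ctrl.state(); print(s["time"],s["ft_force"],s["finger_gap"])
```

```text
30.925 [ 0.32786845 -0.05470121 -0.5766896 ] 0.050414118563389024
```

View pics/f.png

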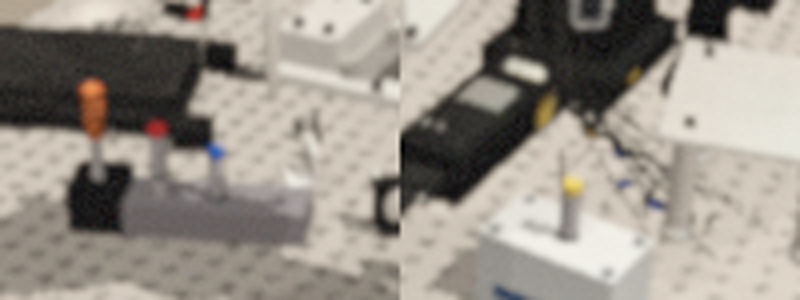

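The yellow post stands upright in the block at (572,210), the rod is in its socket, the other posts haven't moved and the gripper is clear.

```bash
python3 -c "
from rig import workorder; print(workorder.sign_off())"
```

```text
the job is handed in; nothing more can be done
None
```

The job is handed in, result not shown: the hole felt 30 mm deep, the rod is back in its socket, and the medium (yellow) post was released standing on the bottom at 30.0 mm, about 31 s in.

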